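# Set the stitch width by counting three clicks

### The job

Set the sewing machine's stitch width to its third click, working by feel with the fingertips: push the stitch-width lever (the tab in the front slot on top of the machine) all the way to its stop at the handwheel end, then push it the other way, counting the clicks, and leave it resting in the third one without ever running on into the fourth. Only push the tab, never pinch it or ram it against its stop, and leave the stitch-length lever behind it and everything lying about as they are. Then take the hand clear.

Things in the scene. Friction and masses are not known exactly. Their poses are not given: they have to be found in the camera images.
- machine: White household sewing machine, fixed: 420 mm long, 180 deep, flat level top cover 286 mm above the table. Origin: centre of its underside. x points to its back (its working side looks to -x, roughly to the robot), y along it from the handwheel end (right, seen from the robot) to the needle end (left), z up. A grey lever plate with two slots along y is let into the top at y -123 to -17 mm.
- top_fittings (a point): A point on the top cover, 286 mm up, at the machine's x 0, y 0, with its axes. The top is 130 mm deep (x -65 to 65). What stands on it besides the lever tabs (22 mm high) and bystanders, in machine mm: bobbin winder spindle, 26 high, at x 30, y -165; lying spool, 36 high, at x 42, y -6 to 80; folded carrying handle, 11 high, at x 6, y 22 to 163.
- stitch_width (a joint): Stitch-width lever's travel (m): 0 at its stop at the handwheel end, growing to 0.060 towards the needle end (machine +y). Clicks are 12 mm apart, at 0.012, 0.024, 0.036, 0.048, 0.060 (0 is not counted); a sprung ball holds it in each. Pushing it out of a click takes about 5 N, easing off to the hump midway, whence it jumps 5 to 6 mm into the next. The end stops do not give. Starts at or near the first or second click.
- stitch_width_tab (a point): Centre of the top face of the stitch-width lever's finger tab, 22 mm above the top cover; moves with the lever. A white upright block with black ribs on top, 12 mm along the slot (machine y), 20 mm across it, 20 mm high, with upright flat faces to push on, in the front slot (machine x -34 mm). Six white marks behind the slot show its positions.
- width_zero (a point): Where stitch_width_tab lies when the lever is at its zero stop; fixed to the machine, at machine x -34, y -100, z 308.5 mm, with its axes. Nothing stands on the top in the slot's line for 60 mm beyond the zero end and 45 mm beyond the other end of the travel.
- stitch_length (a joint): The stitch-length lever's travel, 0 to 0.040 m along the machine's +y; no detents, slides with about 2.5 N. To be left as it is.
- stitch_length_tab (a point): Centre of the top face of the stitch-length lever's finger tab: same shape as the other tab, in the rear slot of the plate (machine x +34 mm), 48 mm clear of the other tab across the slots.
- bobbin: A steel bobbin, 21 mm across and 12 mm high, lying flat on the sewing machine's top cover left of the lever plate. A bystander; origin at the centre of its underside, z up.
- spool: A small spool of thread, 28 mm across and 44 mm high, standing on the sewing machine's top cover near its left end. A bystander; origin at the centre of its underside, z up.
- shears: Fabric shears, about 195 mm long, 95 mm over the handles and 14 mm high, lying on the table in front of the machine, towards the left. A bystander; origin at the centre of its underside, z up.
- pin_case: A blue tin pin case, 115 x 45 x 28 mm, lying on the table in front of the machine, towards the right. A bystander; origin at the centre of its underside, z up.
- tape_measure: A round white tape measure, 56 mm across and 18 mm high, lying on the table to the right of the machine. A bystander; origin at the centre of its underside, z up.
- rotary_cutter: A rotary cutter, about 155 mm long and 16 mm high, lying on the table to the left of the machine. A bystander; origin at the centre of its underside, z up.
- thread_cone: A cone of overlock thread, 62 mm across and 114 mm high, standing on the table to the right of the machine. A bystander; origin at the centre of its underside, z up.
- pin_dish: A shallow white pin dish, 92 mm across and 22 mm high, standing on the table to the left of the machine. A bystander; origin at the centre of its underside, z up.

How it is judged:
On the way:
1. the stitch-width lever rests against its zero stop at the handwheel end (within 2.5 mm) (value of joint stitch_width below 0.0025 m), for 0.2 s.
At the end, for the whole second after the job is handed in: The stitch-width lever rests in its third detent (36 mm from the zero stop, within 3 mm), the stitch-length lever is within 4 mm of where it was and every bystander within 25 mm (value of joint stitch_width between 0.033 and 0.039 m and velocity of joint stitch_width between -0.005 and 0.005 m/s and distance of stitch_length_tab from where it was at the start of the episode below 0.004 m and distance of each of bobbin, spool, shears, pin_case, tape_measure, rotary_cutter, thread_cone, pin_dish from where it was at the start of the episode below 0.025 m); the robot touches nothing.
It fails at once if the stitch-width lever runs on into the fourth click (value of joint stitch_width above 0.0445 m).
It fails at once if the stitch-width tab is pinched or rammed (more than 35 N on it) (contact force between the fingers and stitch_width above 35 N).
It fails at once if the stitch-length lever is moved by more than 4 mm (distance of stitch_length_tab from where it was at the start of the episode above 0.004 m).
It fails at once if a bystander is pushed, lifted or carried more than 25 mm (distance of any of bobbin, spool, shears, pin_case, tape_measure, rotary_cutter, thread_cone, pin_dish from where it was at the start of the episode above 0.025 m).
It also fails if it takes over 50 s, if anything falls off the work surface, if the arm or the gripper's body presses on something with over 40 N, if the wrist force passes 120 N, or if a joint passes its speed limit or range.

### The arm

A 7-joint arm with a two-finger parallel gripper is mounted at the origin on the work surface. World frame = base frame: x ahead of the robot, y to its left, z up, the work surface at z = 0. Lengths are in m, angles in rad, forces in N, time in s.
With the tool pointing down it reaches from about 0.425 to 0.875 m from the base axis. Payload 8.4 kg.
Tool frame: the origin (TCP) lies midway between the tips of the shut fingers; the grasp point (between the pads) lies 19 mm behind it; x points along the fingers, y is the direction in which the jaws open and shut, and the axes are right-handed (so a half turn about x gives the same grasp; the last joint's range is limited). The gripper opens to 85 mm and grips with 20 to 120 N. Pads are 22 mm wide; open, the fingers measure 114 mm over their backs; the gripper's body (76 mm by 85 mm) begins 54 mm behind the grasp point. The pads swing forward as they close: fully open they stand 13 mm farther back than shut.
Start: joints at [1.182, 0.333, 0.04, 1.465, -0.013, 1.343, -0.059], TCP at [0.186, -0.623, 0.231] pointing down, gripper open.
Joint ranges: [-2.58, 2.58], [-0.38, 2.09], [-1.3, 1.39], [0.25, 2.4], [-1.5, 4.64], [0.08, 2.09], [-2.65, 2.65]. Speed limits (rad/s): [2.22, 2.22, 2.79, 2.79, 3.14, 3.14, 3.14].

### API

Orientations are given as a 3x3 rotation matrix whose columns are the frame's x, y, z axes.
In Python, from plant import robot, eyes gives the robot as it stands. The module is installed in compiled form; this text tells all that it offers. Calls block until the motion is done:
- robot.move_pose(position, orientation): joint-space move of the TCP to a pose.
- robot.servo_line(position, speed=0.15, attitude=None): straight line of the TCP; attitude=None keeps the orientation; speed is the mean speed in m/s.
- robot.goto_joints(angles): joint-space move.
- robot.set_gripper(opening, grasp_force=None): finger opening in m; grasp_force is the grip in N (None keeps the last); returns when the fingers have stopped.
- robot.hold(seconds).
- robot.inverse_kinematics(position, orientation): joint angles nearest the present ones, or None.
- eyes.get_image(name): name is "scene" or "top" or "wrist"; returns the picture (400x640x3 uint8, red, green, blue); there is no depth.
- eyes.camera_model(name): a dict with "mtx" (3x3 intrinsics, pixels), "extrinsics" (4x4, takes a point from camera to world coordinates). Camera axes: x right, y down, z forward; pixel columns grow to the right and rows downward; lengths in m; the calibration is good to about 2 mm. A picture is of the moment at which its call begins: read the wrist's pose just before it. camera_model takes no time and is no camera call; for the wrist camera it gives the pose at the moment of the call.
A pose or a line that the arm cannot do raises robot.IKError and nothing moves.
- robot.finish_job(): hands the job in, once; it reports no verdict.
Readings, each from a call of its own:
- robot.get_clock(): time.
- robot.get_qpos(): joint angles.
- robot.get_qd(): joint speeds.
- robot.get_tau(): joint torques, N m.
- robot.get_tool_pos(): TCP position.
- robot.get_ee_rot(): TCP orientation.
- robot.get_wrist_force(): force on the tool from outside, world axes, zero at the start.
- robot.get_moment(): the same for the moment, N m.
- robot.get_opening(): finger opening in m.
Only numpy, scipy, OpenCV 4.12 (cv2) and the standard library are available. Lean on these libraries where they do the work, as an engineer would, in place of code of your own. Each camera call takes 0.05 s, during which the arm holds its last target. There are 200 camera calls.

## Working session

There is one attempt and no reset: what is moved stays moved. The work goes in short steps, each a Python script; the robot and the scene stay as the last script left them, time stands still between calls to the robot, and variables do not carry over. Pictures are saved under pics/ and viewed, about 8 in all and at most 12, crops included, and the job is handed in when it is done.

```bash
mkdir -p pics; python3 - <<'E'
from plant import robot, eyes
import cv2, numpy as np
for n in ["scene","top"]:
    im=eyes.get_image(n); cv2.imwrite(f"pics/{n}0.png",im[:,:,::-1]); 
    m=eyes.camera_model(n); print(n,np.round(m["mtx"],1).tolist(),np.round(m["extrinsics"],3).tolist())
print(robot.get_clock(),robot.get_tool_pos(),robot.get_ee_rot())
E
```

```text
scene [[481.0, 0.0, 325.1], [0.0, 481.0, 191.5], [0.0, 0.0, 1.0]] [[0.315, 0.783, -0.537, 1.241], [0.949, -0.259, 0.18, -0.169], [0.002, -0.566, -0.824, 1.358], [0.0, 0.0, 0.0, 1.0]]
top [[445.9, 0.0, 323.0], [0.0, 445.9, 204.9], [0.0, 0.0, 1.0]] [[-0.027, -0.997, 0.074, 0.355], [-1.0, 0.026, -0.01, 0.084], [0.008, -0.074, -0.997, 1.839], [0.0, 0.0, 0.0, 1.0]]
0.1 [ 0.18562582 -0.62248035  0.2305095 ] [[-5.36043644e-04  2.85797287e-01 -9.58289947e-01]
 [ 1.42105539e-03 -9.58288900e-01 -2.85797770e-01]
 [-9.99998847e-01 -1.51498317e-03  1.07550898e-04]]
```

View pics/top0.png

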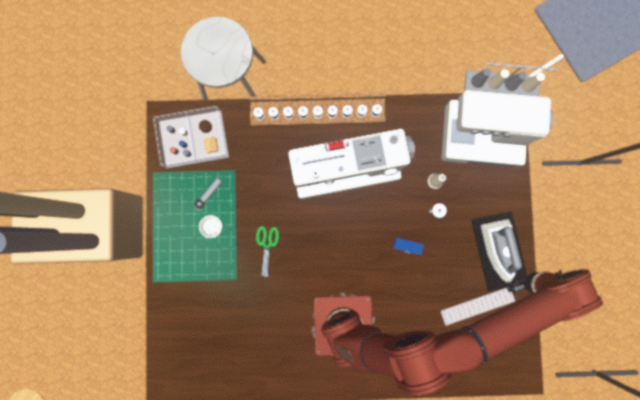

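View pics/scene0.png

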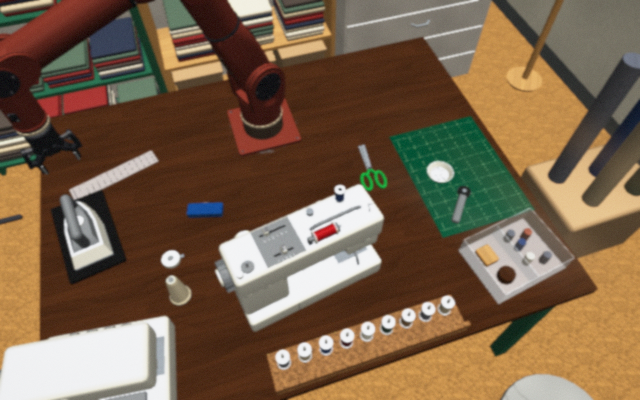

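Top view: the machine's top spans about (290,148)–(410,130..175), the grey lever plate is around (369,152), and the handwheel is at (410,147). In the scene view the plate is at about (270,240). Next I'll get a rough pose from the grey plate, then use the wrist camera.

```bash
cat > h.py <<'E'
from plant import robot, eyes
import cv2, numpy as np
def ray(m,px,z):
    px=np.atleast_2d(np.asarray(px,float)); K=m["mtx"];T=m["extrinsics"]
    d=np.c_[px,np.ones(len(px))]@np.linalg.inv(K).T@T[:3,:3].T; o=T[:3,3]
    return o+d*((z-o[2])/d[:,2])[:,None]
def proj(m,P):
    T=np.linalg.inv(m["extrinsics"]); q=np.atleast_2d(P)@T[:3,:3].T+T[:3,3]; q=q@m["mtx"].T
    return q[:,:2]/q[:,2:]
E
python3 - <<'E'
from h import *
im=cv2.imread("pics/top0.png"); m=eyes.camera_model("top")
hsv=cv2.cvtColor(im,cv2.COLOR_BGR2HSV); 
for name,lo,hi in [("plate",(0,0,120),(180,40,195)),("white",(0,0,205),(180,40,255))]:
    k=cv2.inRange(hsv,lo,hi); r=np.zeros_like(k); r[125:200,285:408]=k[125:200,285:408]
    cs,_=cv2.findContours(r,0,2); c=max(cs,key=cv2.contourArea); b=cv2.minAreaRect(c)
    P=ray(m,cv2.boxPoints(b),.286); print(name,cv2.contourArea(c),b,np.round(P,3).tolist(),P.mean(0))
w=eyes.camera_model("wrist");R=robot.get_ee_rot();p=robot.get_tool_pos()
print("cam in tool",R.T@(w["extrinsics"][:3,3]-p),(R.T@w["extrinsics"][:3,:3]).round(3).tolist(),w["mtx"].round(1).tolist())
cv2.imwrite("pics/c1.png",cv2.resize(im[120:205,280:420],None,fx=5,fy=5,interpolation=2))
E
```

```text
plate 672.0 ((368.7691955566406, 152.66302490234375), (28.066816329956055, 26.52313995361328), 79.2156982421875) [[0.692, -0.044, 0.286], [0.708, -0.137, 0.286], [0.609, -0.152, 0.286], [0.594, -0.059, 0.286]] [ 0.65071979 -0.09776836  0.286     ]
white 3875.5 ((348.8690185546875, 156.71202087402344), (35.91029357910156, 117.8393325805664), 79.13594055175781) [[0.667, 0.188, 0.286], [0.736, -0.223, 0.286], [0.609, -0.242, 0.286], [0.541, 0.167, 0.286]] [ 0.63825294 -0.0276557   0.286     ]
cam in tool [-0.14287392 -0.00055786 -0.07304267] [[-0.001, -0.284, 0.959], [1.0, -0.0, 0.0], [0.0, 0.959, 0.284]] [[299.9, 0.0, 319.0], [0.0, 299.9, 196.3], [0.0, 0.0, 1.0]]
```

View pics/c1.png

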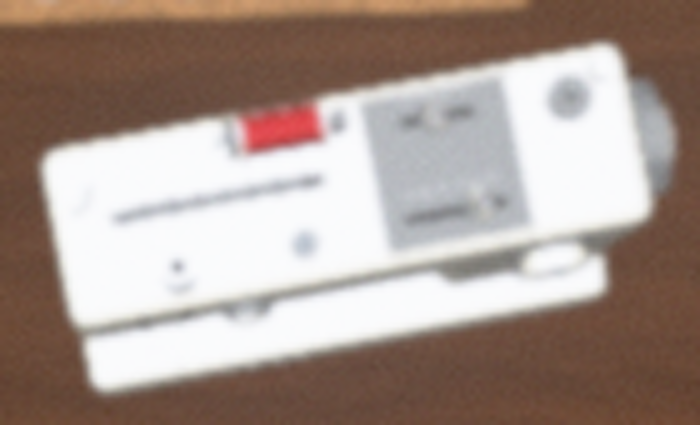

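The crop shows the plate with the width tab at crop (485,203) in the front slot and the length tab at (432,117). Rough pose: origin about (0.639,-0.028), yaw about 9.4°. Moving above it with the fingers shut.

```bash
cat >> h.py <<'E'
def ori(yaw,s):  # tool x down, tool z along s*machine y
    z=s*np.array([-np.sin(yaw),np.cos(yaw),0]); x=np.array([0,0,-1.]); return np.c_[x,np.cross(z,x),z]
E
python3 - <<'E'
from h import *
yaw=np.radians(9.4)
for s in (1,-1):
    for p in ([.622,-.133,.42],[.622,-.133,.29],[.61,-.04,.29],[.625,-.16,.29]):
        q=robot.inverse_kinematics(p,ori(yaw,s)); print(s,p,None if q is None else np.round(q,2))
robot.servo_line([.186,-.623,.43],speed=.3); robot.set_gripper(0.0)
s=1 if robot.inverse_kinematics([.622,-.133,.42],ori(yaw,1)) is not None else -1
robot.move_pose([.605,-.11 -s*.03,.42],ori(yaw,s))
print(s,robot.get_clock(),robot.get_tool_pos(),robot.get_opening(),robot.get_qpos(),robot.get_wrist_force())
m=eyes.camera_model("wrist"); im=eyes.get_image("wrist"); cv2.imwrite("pics/w1.png",im[:,:,::-1]); np.savez("w1.npz",**m)
E
```

```text
1 [0.622, -0.133, 0.42] [-0.61  0.47  1.21  1.19 -0.45  1.76 -2.51]
1 [0.622, -0.133, 0.29] [-0.69  0.5   1.22  1.45 -0.47  1.51 -2.46]
1 [0.61, -0.04, 0.29] [-0.9   0.43  1.22  1.52 -0.4   1.48 -2.65]
1 [0.625, -0.16, 0.29] [-0.63  0.53  1.22  1.43 -0.49  1.52 -2.41]
-1 [0.622, -0.133, 0.42] [ 0.56  0.34 -0.6   1.12  0.19  1.73  0.18]
-1 [0.622, -0.133, 0.29] [ 0.6   0.34 -0.6   1.38  0.19  1.47  0.17]
-1 [0.61, -0.04, 0.29] [ 0.51  0.3  -0.66  1.45  0.18  1.46  0.02]
-1 [0.625, -0.16, 0.29] [ 0.61  0.36 -0.57  1.36  0.19  1.48  0.21]
1 3.9583 [ 0.60464091 -0.14096301  0.42001021] 0.0001275935815195599 [-0.64127359  0.42665018  1.21521789  1.23239552 -0.40440737  1.73793845
 -2.507375  ] [-0.99581116  0.64242199 -0.5650062 ]
```

View pics/w1.png

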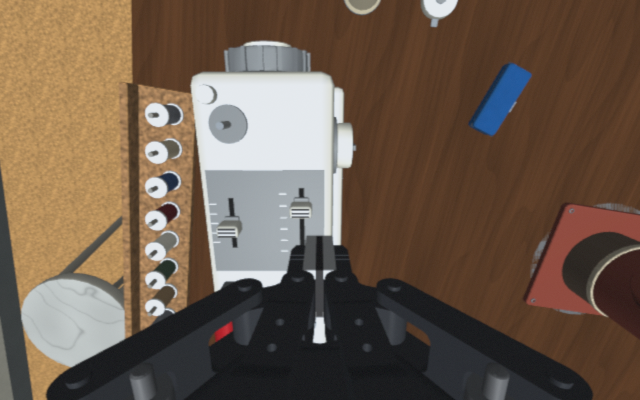

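The wrist view shows the plate at (206–325,170–271), the width tab's top at (300,208), the length tab at (230,229) and the marks at x≈283. I'll measure these, then swap to the roomier wrist orientation (half turn).

```bash
python3 - <<'E'
from h import *
def ana(f,mf,box):
    im=cv2.imread(f); m=dict(np.load(mf)); g=cv2.cvtColor(im,cv2.COLOR_BGR2GRAY)
    hsv=cv2.cvtColor(im,cv2.COLOR_BGR2HSV); k=cv2.inRange(hsv,(0,0,115),(180,40,195)); r=np.zeros_like(k); x0,y0,x1,y1=box; r[y0:y1,x0:x1]=k[y0:y1,x0:x1]
    r=cv2.morphologyEx(r,cv2.MORPH_OPEN,np.ones((3,3)));cs,_=cv2.findContours(r,0,2); c=max(cs,key=cv2.contourArea)
    q=cv2.approxPolyDP(cv2.convexHull(c),6,True)[:,0]; print(q.tolist()); print(ray(m,q,.2865).round(4).tolist())
    return im,m,g
im,m,g=ana("pics/w1.png","w1.npz",(190,150,330,285))
print("widthtab rough",ray(m,[300,208],.3085),"len",ray(m,[230,229],.3085))
cv2.imwrite("pics/w1c.png",cv2.resize(im[155:285,195:335],None,fx=4.5,fy=4.5,interpolation=2))
yaw=np.radians(9.4); robot.move_pose([.605,-.08,.40],ori(yaw,-1))
print(robot.get_clock(),robot.get_tool_pos(),robot.get_qpos())
m=eyes.camera_model("wrist"); i2=eyes.get_image("wrist"); cv2.imwrite("pics/w2.png",i2[:,:,::-1]); np.savez("w2.npz",**m)
E
```

```text
[[323, 170], [323, 235], [286, 270], [216, 269], [205, 170]]
[[0.6043, -0.1568, 0.2865], [0.5934, -0.0916, 0.2865], [0.6247, -0.0466, 0.2865], [0.6965, -0.0359, 0.2865], [0.7135, -0.1388, 0.2865]]
widthtab rough [[ 0.61991662 -0.12370323  0.3085    ]] len [[ 0.6801772  -0.09323307  0.3085    ]]
6.425 [ 0.60497852 -0.08015535  0.39996153] [-0.44668443  0.24656925  0.65275865  1.2924954  -0.1492391   1.65091238
  0.34250638]
```

View pics/w1c.png

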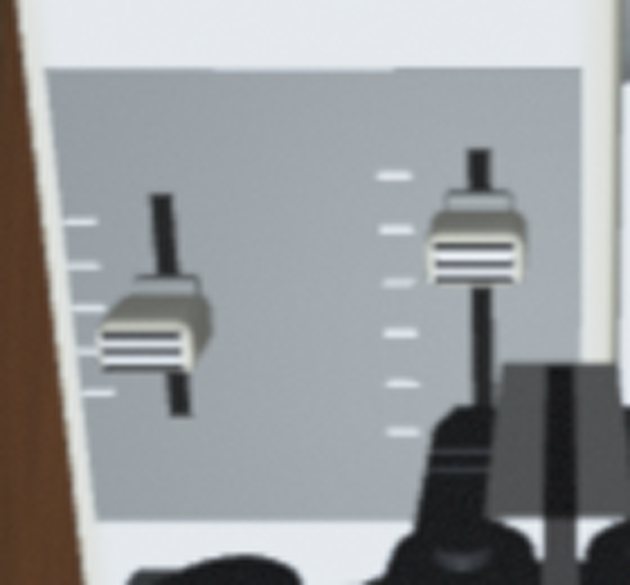

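View pics/w2.png

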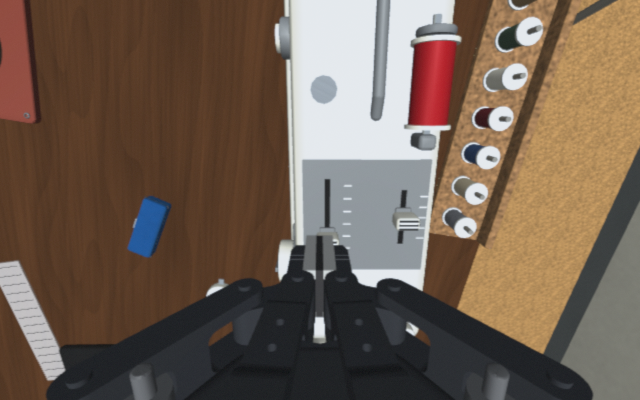

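The enlarged crop shows the six marks at crop (394,176)…(403,432), the slot centre-line (479,155)–(483,400) and the width tab's top face centre at (474,260). Fitting the marks and slot gives the pose.

```bash
python3 - <<'E'
from h import *
m=dict(np.load("w1.npz")); f=lambda a:(np.array(a,float)+.5)/4.5-.5+[195,155]
M=ray(m,f([(394,176),(396,230),(398,283),(401,333),(403,384),(403,432)]),.2865)
S=ray(m,f([(479,155),(480,180),(482,320),(483,395)]),.2865)
T=ray(m,f([(474,260)]),.3085)[0]; L=ray(m,f([(142,343)]),.3085)[0]
E=ray(m,f([(46,68),(582,68),(97,521)]),.2865)
k=np.arange(6)*.012; a=np.polyfit(k,M[:,:2],1); print("dir",a[0],"norm",np.linalg.norm(a[0]),"yaw marks",np.degrees(np.arctan2(-a[0][0],a[0][1])))
d=S[-1]-S[0];print("yaw slot",np.degrees(np.arctan2(-d[0],d[1])), "plate",[np.degrees(np.arctan2(*v)) for v in [((E[0]-E[1])[1],(E[0]-E[1])[0]),(-(E[2]-E[0])[0],(E[2]-E[0])[1])]])
for yaw in np.radians([8.8,9.4]):
    X=np.array([np.cos(yaw),np.sin(yaw)]);Y=np.array([-X[1],X[0]])
    y0=(M[:,:2]@Y-k).mean(); x0=(S[:,:2]@X).mean()
    print("zero pt",X*x0+Y*y0,"marks res",(M[:,:2]@Y-k-y0)*1e3,"tab travel",T[:2]@Y-y0,"tab x off",T[:2]@X-x0,"len x off",L[:2]@X-x0,"plate y",E[:,:2]@Y-y0-.1,"plate x",E[:,:2]@X-x0-.034)
# overlay check w2
m2=dict(np.load("w2.npz")); im=cv2.imread("pics/w2.png")
for i in range(6):
    print(proj(m2,M[i]).round(1))
E
```

```text
dir [-0.16446946  0.98900357] norm 1.0025857902689173 yaw marks 9.441776767707232
yaw slot 9.272538186565322 plate [np.float64(9.342256624941527), np.float64(9.465543663409468)]
zero pt [ 0.6209404  -0.13026873] marks res [-0.15304636 -0.03669853  0.1410885  -0.10393908  0.16683041 -0.01423494] tab travel 0.010810500810462559 tab x off 7.949825146236211e-05 len x off 0.06785621060456215 plate y [-0.12286628 -0.12392262 -0.01668369] plate x [ 0.05627397 -0.05533718  0.05504051]
zero pt [ 0.62117532 -0.13042286] marks res [-0.15528252 -0.03835208  0.14010517 -0.10170203  0.16994948 -0.01471802] tab travel 0.010999506644422091 tab x off -1.3890900872892686e-05 len x off 0.06795360521782812 plate y [-0.12361992 -0.12350743 -0.01743024] plate x [ 0.05582298 -0.05579311  0.05570151]
[[345.9 246.6]]
[[346.2 234.7]]
[[346.5 222.4]]
[[346.6 210.3]]
[[346.9 197.3]]
[[347.7 184.4]]
```

Two views agree: zero at (0.6212,-0.1304), yaw 9.4°, lever at the first click (11 mm). Descending on the needle side and pushing to the stop.

```bash
cat >> h.py <<'E'
yaw=np.radians(9.4); Y=np.array([-np.sin(yaw),np.cos(yaw),0]); Z0=np.array([.6212,-.1304,0]); R=ori(yaw,-1)
def P(t,z): return Z0+Y*t+[0,0,z]
def tpos(): return (robot.get_tool_pos()-Z0)@Y
def fy(b): return (robot.get_wrist_force()-b)@Y
E
python3 - <<'E'
from h import *
robot.move_pose(P(.041,.345),R); robot.servo_line(P(.041,.295),speed=.06,attitude=R); robot.hold(.3)
b=np.mean([robot.get_wrist_force() for _ in range(3)],0); np.save("b.npy",b); print(robot.get_clock(),b,robot.get_tool_pos(),tpos())
t=.041; log=[]
while t>.0145:
    t-=.001 if t>.021 else .0004
    robot.servo_line(P(t,.295),speed=.015); F=fy(b); log.append((round(t*1e3,1),round(tpos()*1e3,1),round(F,1)))
    if F>(9 if t<.021 else 14): break
print(log,robot.get_clock())
robot.hold(.3); print(fy(b),robot.get_wrist_force()-b,tpos(),robot.get_clock())
E
```

```text
8.1 [-0.51808933  0.89748689  0.05152723] [ 0.61458863 -0.08999899  0.29520336] 0.0409383214749747
[(40.0, np.float64(39.9), np.float64(-2.1)), (39.0, np.float64(38.9), np.float64(-1.0)), (38.0, np.float64(37.9), np.float64(-1.6)), (37.0, np.float64(36.9), np.float64(-1.6)), (36.0, np.float64(35.9), np.float64(-0.5)), (35.0, np.float64(34.9), np.float64(-1.8)), (34.0, np.float64(33.9), np.float64(-0.9)), (33.0, np.float64(32.9), np.float64(-1.8)), (32.0, np.float64(31.9), np.float64(-1.2)), (31.0, np.float64(30.9), np.float64(-0.4)), (30.0, np.float64(29.9), np.float64(-0.5)), (29.0, np.float64(28.9), np.float64(-0.7)), (28.0, np.float64(27.9), np.float64(-1.3)), (27.0, np.float64(27.5), np.float64(2.1)), (26.0, np.float64(26.6), np.float64(2.8)), (25.0, np.float64(24.8), np.float64(2.1)), (24.0, np.float64(23.4), np.float64(0.2)), (23.0, np.float64(22.4), np.float64(-0.9)), (22.0, np.float64(21.7), np.float64(-0.5)), (21.0, np.float64(20.8), np.float64(-1.2)), (20.6, np.float64(20.5), np.float64(-1.0)), (20.2, np.float64(20.2), np.float64(-1.5)), (19.8, np.float64(19.8), np.float64(-1.3)), (19.4, np.float64(19.4), np.float64(-1.2)), (19.0, np.float64(19.0), np.float64(-1.2)), (18.6, np.float64(18.5), np.float64(-0.6)), (18.2, np.float64(18.2), np.float64(-0.4)), (17.8, np.float64(17.7), np.float64(0.2)), (17.4, np.float64(17.3), np.float64(-0.6)), (17.0, np.float64(17.0), np.float64(-1.2)), (16.6, np.float64(16.5), np.float64(-1.4)), (16.2, np.float64(16.1), np.float64(-0.4)), (15.8, np.float64(15.9), np.float64(-0.6)), (15.4, np.float64(15.9), np.float64(1.3)), (15.0, np.float64(15.8), np.float64(4.1)), (14.6, np.float64(15.8), np.float64(4.8)), (14.2, np.float64(15.7), np.float64(6.0))] 17.35
6.649004048395993 [-3.26145197  6.19957111  2.24664964] 0.015737223622193118 17.65
```

Stop felt: the lever didn't move while the force rose to about 8 N at TCP t=15.7 mm, which matches the first contact at 27.7 mm (12 mm away). Crossing over, with a picture to confirm.

```bash
python3 - <<'E'
from h import *
robot.servo_line(P(.024,.295),speed=.05); robot.servo_line(P(.026,.34),speed=.1); 
robot.servo_line(P(.06,.37),speed=.15)
m=eyes.camera_model("wrist"); i2=eyes.get_image("wrist"); print(proj(m,[P(0,.3085),P(.012,.3085)]))
s=eyes.get_image("scene"); ms=eyes.camera_model("scene"); q=proj(ms,[P(0,.3085),P(.012,.3085),P(.036,.3085)]); print(q)
u,v=q[0].astype(int); c=cv2.resize(s[v-25:v+25,u-40:u+40,::-1],None,fx=8,fy=8,interpolation=2)
cv2.imwrite("pics/s3.png",c); print((q-[u-40,v-25])*8)
print(robot.get_clock())
E
```

```text
[[317.98198915 285.55455894]
 [317.97603442 271.89046008]]
[[260.94724309 230.97921043]
 [265.34444921 229.0449458 ]
 [274.06971177 225.20683444]]
[[327.57794474 207.83368345]
 [362.75559369 192.35956642]
 [432.55769417 161.65467556]]
19.15
```

View pics/s3.png

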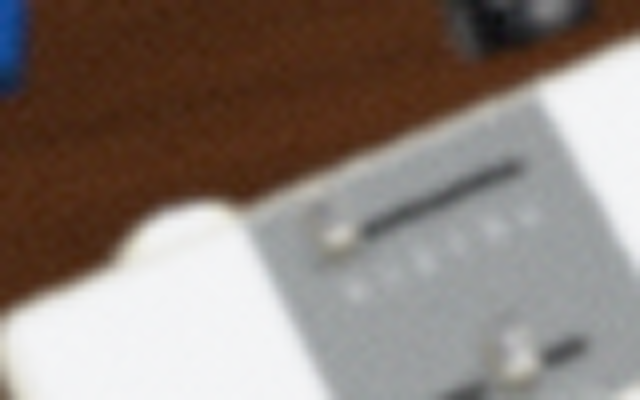

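The tab sits at the zero end of the slot at crop (335,232). Now pushing towards the needle end, counting clicks. TCP travel is capped at 16 mm, where the finger alone can carry the lever no farther than 32 mm, past the third hump.

```bash
python3 - <<'E'
from h import *
robot.servo_line(P(-.023,.37),speed=.2); robot.servo_line(P(-.023,.295),speed=.08); robot.hold(.3)
t=-.023; pre=[]; log=[]; n=0; armed=False
b=np.mean([robot.get_wrist_force() for _ in range(3)],0)
while t<.0159:
    t+=.001
    robot.servo_line(P(t,.295),speed=.015)
    F=fy(b); lag=(t-tpos())*1e3; log.append((round(t*1e3,1),round(lag,1),round(F,1)))
    if t<-.0175: pre.append(F); continue
    F-=np.mean(pre)
    if F>8 or F<-14: print("stop F",F); break
    if F<-2.3: armed=True
    if armed and F>-.9: n+=1; armed=False; log.append(("click",n))
    if n==3 and t>.012: break
print([tuple(float(x) if not isinstance(x,str) else x for x in l) for l in log],n,robot.get_clock())
E
```

```text
[(-22.0, -0.1, -0.8), (-21.0, -0.1, -1.5), (-20.0, -0.1, -1.0), (-19.0, -0.1, -0.4), (-18.0, 0.0, -0.5), (-17.0, 0.6, -4.5), (-16.0, 0.4, -3.9), (-15.0, -0.4, -3.1), (-14.0, -0.7, -1.5), ('click', 1.0), (-13.0, -0.6, -1.1), (-12.0, -0.3, -2.4), (-11.0, -0.2, -0.2), (-10.0, -0.1, -0.2), (-9.0, -0.1, -1.0), (-8.0, -0.1, -0.1), (-7.0, -0.0, -1.0), (-6.0, 0.0, -1.5), (-5.0, 0.7, -4.0), (-4.0, 0.4, -4.9), (-3.0, -0.3, -2.2), (-2.0, -0.7, -0.1), ('click', 2.0), (-1.0, -0.6, -1.2), (0.0, -0.3, -0.9), (1.0, -0.1, -0.0), (2.0, -0.1, -0.3), (3.0, -0.1, -0.6), (4.0, -0.1, -0.3), (5.0, -0.1, -1.1), (6.0, 0.0, 0.7), (7.0, 0.7, -4.3), (8.0, 0.4, -4.1), (9.0, -0.4, -2.5), (10.0, -0.7, -0.1), ('click', 3.0), (11.0, -0.6, -0.7), (12.0, -0.3, -0.8)] 3 29.85
```

Three identical push–ease cycles, 12 mm apart (contact at -17.7, -5.7 and 6.3). The third hump lies near t≈12.3, so I'll go to 14.5 to be past it (the next contact is only at 18.3), then back off and look.

```bash
python3 - <<'E'
from h import *
for t in (.013,.0138,.0145):
    robot.servo_line(P(t,.295),speed=.015); print(t,tpos(),fy(np.load("b.npy")))
robot.servo_line(P(0,.295),speed=.06); robot.servo_line(P(-.005,.37),speed=.12); robot.servo_line(P(-.07,.42),speed=.2); robot.hold(.2)
m=eyes.camera_model("wrist"); i=eyes.get_image("wrist"); q=proj(m,[P(.036,.3085),P(.024,.3085),P(.048,.3085)])
u,v=q[0].astype(int); cv2.imwrite("pics/w4.png",cv2.resize(i[max(v-60,0):v+60,u-60:u+100,::-1],None,fx=4,fy=4,interpolation=2)); print(q,(q-[u-60,max(v-60,0)])*4)
print(robot.get_clock(),robot.get_tool_pos(),robot.get_wrist_force())
E
```

```text
0.013 0.01316094529248051 -1.458626410737351
0.0138 0.013914931821672156 -1.2570532959491245
0.0145 0.01460639323305944 -1.6970180120819072
[[317.86464733  65.49764429]
 [317.8551699   81.89842527]
 [317.87440466  48.61246998]] [[243.45858931 241.99057716]
 [243.42067962 307.59370106]
 [243.49761865 174.44987992]]
32.575 [ 0.6327097  -0.19803497  0.41933969] [-0.66743343  0.12314843 -0.34511585]
```

View pics/w4.png

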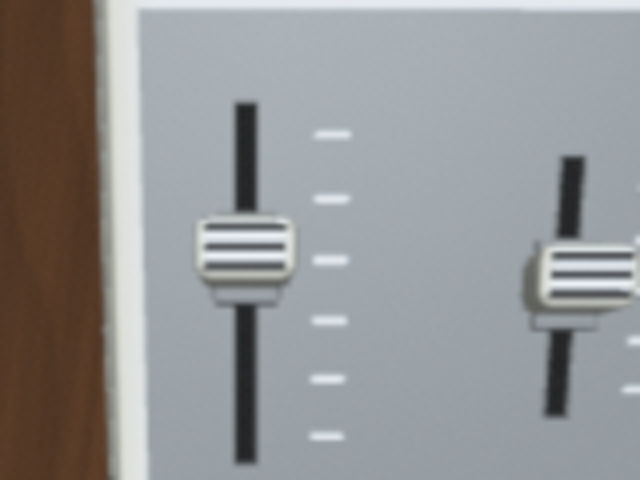

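The tab's top centre is at crop (245,247). The prediction for 36 mm is (243,242) and for 24 mm is (243,308), so the lever is at about 35 mm, in the third click. The hand is clear, so I'm handing in.

```bash
python3 - <<'E'
from h import *
m=dict(np.load("w1.npz")); a=ray(m,[[(142.5)/4.5-.5+195,343.5/4.5-.5+155]],.3085)
w=eyes.camera_model("wrist"); print("length tab predicted in w4 crop",(proj(w,a)-[257,5])*4)
robot.finish_job(); print(robot.get_clock())
E
```

```text
length tab predicted in w4 crop [[588.09786757 280.64594615]]
the job is handed in; nothing more can be done
the job is handed in; nothing more can be done
```

The stitch-width lever is resting in its third click, and the job is handed in at about 33 s on the robot's clock.

- **Zero stop:** With the fingers shut, I pushed the tab to the handwheel end. It stopped dead and the force rose to about 8 N. A picture then showed it at the zero end of the slot.
- **Counting clicks:** I lifted over and pushed the other way in 1 mm steps. I felt three push-and-ease cycles of about 4–5 N, 12 mm apart. The fingers stopped at 14.5 mm, past the third hump and about 4 mm short of where they would next have met the tab.
- **Final position:** The last wrist picture puts the lever at about 35 mm against a target of 36 mm.
- **Stitch-length lever:** Its tab is within about 2 mm, roughly the camera's accuracy, of where the first wrist picture put it. It was never touched.
- **Hand:** It ended clear, about 11 cm above the tab and some 10 cm to its handwheel side, with no contact force.

**Disagreements:**
- My online click counter fired about 2 mm before each hump, as the force eased off, so I pushed on slightly past the third hump before backing off.
- Finger contact was at 15.7 mm on one side and 17.7 mm on the other, against 17 mm expected. That suggests a TCP offset of about 1 mm.

**Not checked:** I did not re-measure the bystanders at the end. Their contact-free state rests on the planned clearances and on there being no unexpected forces.

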